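Clamp a whetstone in its holder to the set force

ROBOT

A 6-joint arm with a two-finger parallel gripper is mounted at the origin on the work surface. World frame = base frame: x ahead of the robot, y to its left, z up, the work surface at z = 0. Lengths are in m, angles in rad, forces in N, time in s.
With the tool pointing down it reaches from about 0.35 to 0.775 m from the base axis. Payload 5.5 kg.
Tool frame: the origin (TCP) lies on the centre line of the jaws, within the pads' length; the fingertips stand 11 mm ahead of it and the grasp point (between the pads) lies 8 mm behind it (env.tip_extent is the distance from the TCP to the fingertips, in m); z points along the fingers, y is the line along which they close (so a half turn about z gives the same grasp; the last joint's range is limited). The gripper opens to 85 mm and grips with 20 to 120 N. Pads are 22 mm wide; open, the fingers measure 114 mm over their backs; the gripper's body (76 mm by 85 mm) begins 54 mm behind the grasp point. The pads swing forward as they close: fully open they stand 13 mm farther back than shut.
Start: joints at [1.104, 0.313, 0.046, 1.304, 0, 1.431], TCP at [0.185, 0.545, 0.242] pointing down, gripper open.
Joint ranges: [-2.76, 2.76], [-0.86, 1.69], [-1.03, 1.26], [-2.2, 2.34], [-1.47, 1.5], [-3.14, 3.14]. Speed limits (rad/s): [2.57, 2.57, 3.14, 3.14, 3.14, 3.14].

INTERFACE

Orientations are given as a unit quaternion [w, x, y, z].
In Python, from workcell import env gives the robot as it stands.
- The arm moves only by the shell command python3 -m jog 'ROWS' [FORCE]. ROWS is JSON, a list of rows, each a list of 5 numbers: the gripper's target within -1 to 1 (shut at 1, half-way at 0, fully open at -1), then the shift along the tool's x, y, z in m, then the turn about the tool's z in degrees. In form: [[fingers, tx, ty, tz, turn], ...]. A call has 1 to 5 rows; each row shifts and turns the commanded pose from where the row before left it, along the tool's axes as they then stand; what a row does not reach is not made up. A row lasts 1/12 s, in which the tool goes at most 41.7 mm and 7.16 degrees, less where a joint would pass 70% of its speed; a pose out of reach is approached as far as the arm can. A call is refused whole if a number of a shift passes 0.0417 or a number of a turn 7.16, either way. A call with a gripper value outside its range is refused whole. The fingers move at their own pace and stop on an object; FORCE is the grip in N (left out, the last holds). Time passes only in rows, so rows that do not move let the fingers close. It gives the time, the measured TCP pose, the force, the opening and the grip force at its end, in the units of the state.
- env.get_state(): the state, without advancing time (a new reading comes with each control period).
- env.read_camera(name): name is "scene" or "top"; returns a dict with "img" (384x512x3 uint8, red, green, blue), "fov_y" (degrees; the focal length in pixels is half the picture's height over the tangent of half this angle, whatever the lens; pixels are square), "cx", "cy" (the principal point, pixels), "T" (4x4, takes a point from camera to world coordinates). Camera axes: x right, y up, looking along -z (the intrinsics and any distortion apply to the point x, -y, -z); pixel columns grow to the right and rows downward; lengths in m; the calibration is good to about 2 mm. A picture is of the moment at which its call begins. There is no depth.
- env.hand_in(): hands the job in; it is judged then, once.
The state is a dict: "clock": time; "joint_pos": joint angles; "qvel": joint speeds; "tau": joint torques, N m; "tcp_pos": TCP position; "orientation": TCP orientation; "wrist_force": force on the tool from outside, world axes, zero at the start; "ft_torque": the same for the moment, N m; "finger_gap": finger opening in m; "grip_force": force on a finger pad.
Only numpy, scipy, OpenCV 4.12 (cv2) and the standard library are available. Lean on these libraries where they do the work, as an engineer would, in place of code of your own. Each camera call takes 0.05 s, during which the arm holds its last target. There are 200 camera calls.

TASK

Lay the whetstone, reddish side still up, flat on the bed of the stone holder between the fixed lip and the clamp's sliding pad. Then turn the clamp's knob clockwise until the brass tab pops about a centimetre out of the housing's side, and stop there: do not overtighten. Leave the bottle, tub and bowl alone.

Things in the scene. Friction and masses are not known exactly. Their poses are not given: they have to be found in the camera images.
- stone_center (a point): Centre of the whetstone, a plain loose block 150 mm long (its x), 50 mm wide (its y), 30 mm high (its z), about 0.5 kg, grey below and reddish-brown above; it lies flat on the counter at the start.
- holder: Stone holder, fixed to the counter. Origin: centre of the underside of its steel base, 250 x 70 x 12 mm; x runs along the base from the fixed lip to the knob, z up. At holder x = 65 to 125 mm stands a black housing 62 mm wide, its top 55 mm above the counter, carrying the knob.
- bed (a point): Middle of the bed's top, 20 mm above the counter, at holder x = -35 mm: the point under the middle of a stone that touches the lip; axes as the holder's. The bed is a rubber strip 36 mm wide, narrower than the stone, so fingers can go down beside the stone to 15 mm above the counter. The laid stone's x lies along the holder's x, either way round.
- lip (a point): Middle of the fixed lip's face, at holder x = -110 mm, 32 mm above the counter; the lip is 60 mm wide, its top 45 mm above the counter. The sliding steel pad (56 mm wide, top 50 mm above the counter) faces it, at the start 156 to 159 mm away: the 150 mm stone has 6 to 9 mm of play along the holder.
- knob_grip (a point): Middle of the knob's grip, on its upright axis, 87 mm above the counter, at holder x = 95 mm. The grip is a black bar 56 mm long (this point's x, turns with the knob), 14 mm thick (y), 28 mm high, 14 mm clear of the disc below it. Clockwise from above moves the pad to the lip by 3 mm per rad; it stays where left. Takes 0.16 N m, up to 0.3 N m when clamping.
- tab_slot (a point): Where the tab comes out: the housing's side that faces the holder's -y, 45 mm above the counter. The tab is a bare brass tongue 26 mm wide, 6 mm thick, that slides out along -y. In all it takes about 2.3 to 3.6 rad of knob from the start, so several grasps.
- tab (a joint): How far the sprung indicator tab stands out of the housing's side, in m. 0 (flush) until the clamp presses the stone with 20 N; then 6 mm of tab for each 8 N or 0.33 rad of knob. The set force (28 N) is reached from 0.006; beyond 0.016 (41 N) the stone is overtightened.
- oil: Bystander: green glass bottle, 60 mm across, 190 mm tall, origin under its centre.
- tub: Bystander: clear open tub, 100 mm across, 75 mm tall, origin under its centre.
- bowl: Bystander: steel bowl, 110 mm across, 60 mm tall, origin under its centre.
Mind the look-alikes: they are no part of the job. What is meant by the part that bears stone_center is not blue or green, and is the smaller of those in its own colour.

How it is judged:
On the way, in this order (a step that is already met when the one before it is completed fails the run):
1. the stone lies flat on the bed between lip and pad, along the holder (z of stone_center in the frame of bed between 0.012 and 0.018 m and x of stone_center in the frame of bed between -0.003 and 0.012 m and y of stone_center in the frame of bed between -0.008 and 0.008 m and angle between the x axis of stone_center and the x axis of holder, either way round below 0.1 rad), for 0.2 s.
2. the clamp is tightened until the tab is out (value of joint tab above 0.006 m), for 0.2 s.
At the end, for the whole second after the job is handed in: The tab stands out 6 to 16 mm; the stone lies flat and right way up on the bed (centre 12 to 18 mm above it), against the lip within 3 mm, within 8 mm of the bed's middle line and within 0.06 rad of the holder's direction; everything is released (value of joint tab between 0.006 and 0.016 m and z of stone_center in the frame of bed between 0.012 and 0.018 m and x of stone_center in the frame of bed between -0.003 and 0.003 m and y of stone_center in the frame of bed between -0.008 and 0.008 m and angle between the x axis of stone_center and the x axis of holder, either way round below 0.06 rad and angle between stone_center's own z axis and vertical below 0.05 rad); the robot touches nothing.
It fails at once if the stone is overtightened (tab more than 16 mm out, 41 N) (value of joint tab above 0.016 m).
It fails at once if the bottle, tub or bowl is moved more than 20 mm (distance of any of oil, tub, bowl from where it was at the start of the episode above 0.02 m).
It also fails if it takes over 72 s, if anything falls off the work surface, if the arm or the gripper's body presses on something with over 40 N, if the wrist force passes 120 N, or if a joint passes its speed limit or range.

## Working session

There is one attempt and no reset: what is moved stays moved. The work goes in short steps, Python scripts to look and compute and a shell command to move; the robot and the scene stay as the last step left them, time stands still between calls to the robot, and variables do not carry over. Pictures are saved under pics/ and viewed, at most 10 in all, crops included, and the job is handed in when it is done.

```bash
mkdir -p pics; ls; python3 - <<'E'
from workcell import env
import cv2
for n in ("scene","top"):
    c=env.read_camera(n); print(n,{k:(v.round(4).tolist() if hasattr(v,'round') and k=='T' else v) for k,v in c.items() if k!='img'})
    cv2.imwrite(f'pics/{n}0.png',cv2.resize(c['img'][:,:,::-1],None,fx=1.5,fy=1.5,interpolation=cv2.INTER_CUBIC))
print(env.get_state())
E
```

```text
pics
scene {'fov_y': 42.42834608038321, 'cx': 258.1375215288698, 'cy': 190.54689305500085, 'T': [[-0.888, -0.3648, 0.2798, 0.8913], [0.4596, -0.7183, 0.5222, 0.6097], [0.0105, 0.5924, 0.8056, 1.14], [0.0, 0.0, 0.0, 1.0]]}
top {'fov_y': 48.44994143283311, 'cx': 249.74311627824233, 'cy': 195.9184047189964, 'T': [[0.0265, 0.9945, -0.1014, 0.383], [-0.9996, 0.027, 0.0037, -0.062], [0.0064, 0.1013, 0.9948, 1.3747], [0.0, 0.0, 0.0, 1.0]]}
{'clock': 0.1, 'joint_pos': array([1.10438806e+00, 3.13916464e-01, 4.50958681e-02, 1.30358948e+00,
       1.48319790e-05, 1.43121456e+00]), 'qvel': array([ 0.00113836, -0.00271037,  0.0029053 , -0.00106773,  0.00065208,
        0.0003107 ]), 'tau': array([ 4.16438706e-03, -4.81725526e+01,  2.99243921e+01,  1.27366118e-02,
       -4.99504813e-05,  9.08365735e-06]), 'tcp_pos': array([0.18439703, 0.54417614, 0.24150439]), 'orientation': array([-2.47832914e-04,  1.62686876e-01,  9.86677419e-01, -7.67904443e-04]), 'wrist_force': array([0.23017687, 1.01134044, 0.01491073]), 'ft_torque': array([-0.02975412, -0.02544516, -0.05931854]), 'grip_force': 0.0, 'finger_gap': 0.08540876658223938}
```

View pics/scene0.png

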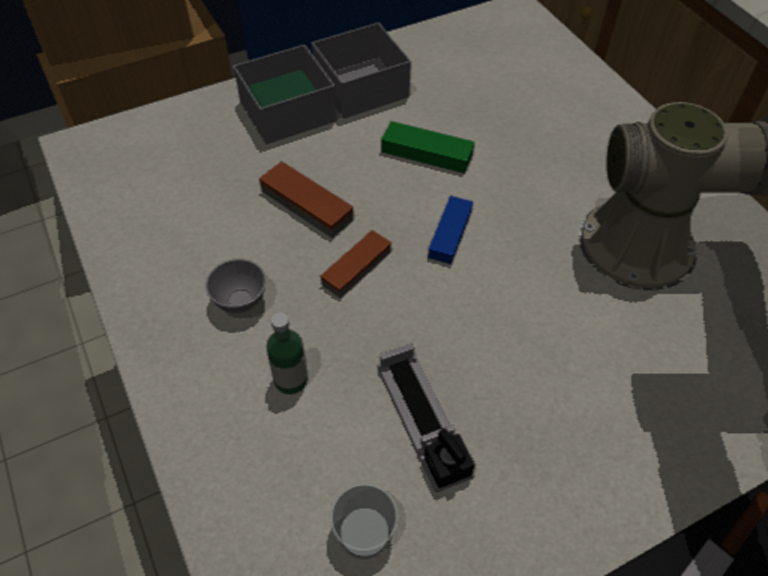

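View pics/top0.png

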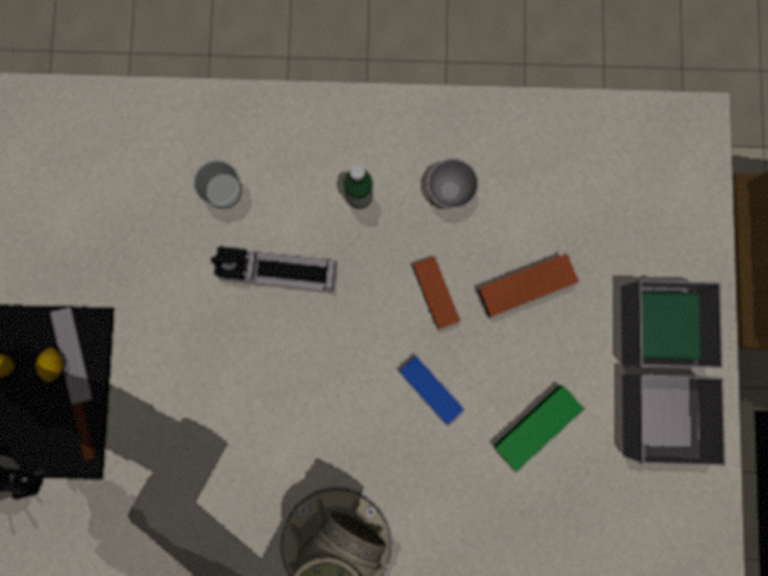

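Candidates for the stone in the top view are the small red block (436,293), the large red block (527,285), the blue block (431,390) and the green block (538,427). The description fits the small red one: it isn't blue or green, and it is the smaller of the two reds. I'll enlarge to confirm.

```bash
cat > h.py <<'E'
import numpy as np, cv2
from workcell import env
def grid(img,x0,y0,x1,y1,s,name,step=10):
    o=cv2.resize(img[y0:y1,x0:x1,::-1],None,fx=s,fy=s,interpolation=cv2.INTER_CUBIC)
    o=cv2.convertScaleAbs(o,alpha=1.6,beta=10)
    for x in range(-(-x0//step)*step,x1,step):
        X=int((x-x0+.5)*s); cv2.line(o,(X,0),(X,6),(0,255,255),1)
        cv2.putText(o,str(x),(X-10,16),0,.35,(0,255,255),1)
    for y in range(-(-y0//step)*step,y1,step):
        Y=int((y-y0+.5)*s); cv2.line(o,(0,Y),(6,Y),(0,255,255),1)
        cv2.putText(o,str(y),(8,Y+4),0,.35,(0,255,255),1)
    if name: cv2.imwrite('pics/'+name,o)
    return o
def ray(c,u,v):
    f=c['img'].shape[0]/2/np.tan(np.radians(c['fov_y'])/2)
    d=c['T'][:3,:3]@np.array([(u-c['cx'])/f,-(v-c['cy'])/f,-1]); return c['T'][:3,3],d
def at_z(c,u,v,z):
    o,d=ray(c,u,v); return o+d*(z-o[2])/d[2]
def proj(c,p):
    f=c['img'].shape[0]/2/np.tan(np.radians(c['fov_y'])/2)
    q=c['T'][:3,:3].T@(np.asarray(p)-c['T'][:3,3]); return np.array([c['cx']-f*q[0]/q[2],c['cy']+f*q[1]/q[2]])
E
python3 - <<'E'
from h import *
t=env.read_camera('top');s=env.read_camera('scene')
np.save('pics/t.npy',t,allow_pickle=True);np.save('pics/s.npy',s,allow_pickle=True)
a=grid(t['img'],135,158,315,224,4.4,None)
b=grid(s['img'],205,148,325,202,4.4,None)
o=np.zeros((a.shape[0]+b.shape[0],max(a.shape[1],b.shape[1]),3),np.uint8);o[:a.shape[0],:a.shape[1]]=a;o[a.shape[0]:,:b.shape[1]]=b
print(o.shape);cv2.imwrite('pics/c1.png',o)
grid(s['img'],235,222,335,332,5.4,'c2.png')
E
```

```text
(528, 792, 3)
```

View pics/c1.png

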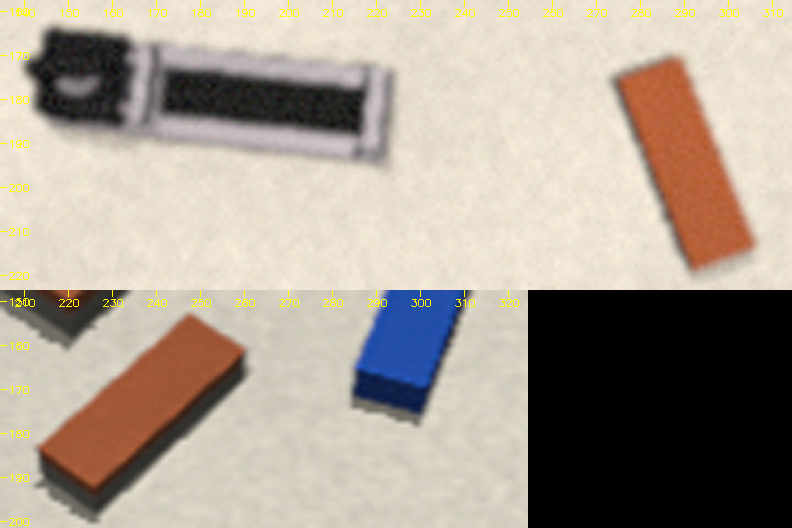

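View pics/c2.png

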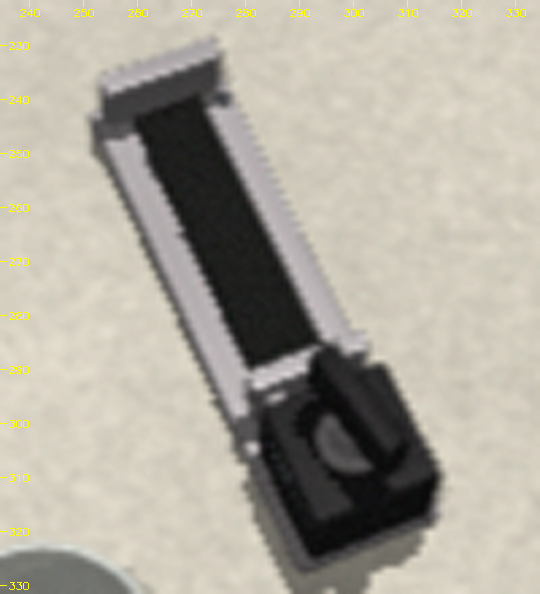

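The crop confirms it: the small block has a reddish top and grey lower sides, with its top corners at top-view (274,175), (290,170), (306,213), (292,219). The lip and knob bar are clear in the scene crop: lip top front edge (254,239)-(275,232), bar from (295,287) to (308,305).

```bash
cat > m.py <<'E'
from h import *
from scipy.optimize import least_squares
t=np.load('pics/t.npy',allow_pickle=True).item();s=np.load('pics/s.npy',allow_pickle=True).item()
T=lambda x,y:(t,135+x/4.4-.5,158+y/4.4-.5)
S=lambda x,y:(s,205+x/4.4-.5,148+(y-290)/4.4-.5)
S2=lambda x,y:(s,235+x/5.4-.5,222+y/5.4-.5)
def fit(obs,g):
    P=lambda q,m:np.array([q[0]+np.cos(q[2])*m[0]-np.sin(q[2])*m[1],q[1]+np.sin(q[2])*m[0]+np.cos(q[2])*m[1],m[2]])
    f=lambda q:np.concatenate([proj(o[0],P(q,m))-o[1:] for o,m in obs])
    r=least_squares(f,g,loss='soft_l1'); print(r.x.round(4),'deg',np.degrees(r.x[2]).round(2));print(r.fun.reshape(-1,2).round(1).tolist());return r.x
for nm,L in(('top',[T(614,76),T(684,56),T(755,244),T(694,271)]),('scene',[S(39,447),S(189,314),S(246,351),S(97,489)])):
    p=np.array([at_z(*o,.03) for o in L]);print(nm,p[:,:2].round(4).tolist(),p.mean(0).round(4),'sides',[np.linalg.norm(p[i]-p[i-1]).round(4) for i in range(4)])
a,b=.075,.025
# stone x toward robot end (top image down): corner order TL,TR,BR,BL
st=[(T(614,76),(-a,b,.03)),(T(684,56),(-a,-b,.03)),(T(755,244),(a,-b,.03)),(T(694,271),(a,b,.03)),]
for o in (S(39,447),S(189,314),S(246,351),S(97,489)):
    w=at_z(*o,.03);k=min(range(4),key=lambda i:np.linalg.norm(w-at_z(*st[i][0],.03)));st.append((o,st[k][1]))
g=at_z(*T(614,76),.03)
p=[at_z(*x[0],.03) for x in st[:4]];c=np.mean(p,0);d=p[2]-p[1]
st=[(o,(m[0],m[1],.03)) for o,m in st]
q=[fit(st,[c[0],c[1],np.arctan2(d[1],d[0])])]
print('holder')
ho=[(S2(107,96),(-.11,-.03,.045)),(S2(220,58),(-.11,.03,.045)),(S2(137,120),(-.11,-.018,.02)),(S2(203,95),(-.11,.018,.02)),
 (T(363,82),(-.11,-.018,.02)),(T(361,133),(-.11,.018,.02)),(T(394,68),(-.125,-.03,.045)),(T(386,163),(-.125,.03,.045)),(S2(98,78),(-.125,-.03,.045)),(S2(212,38),(-.125,.03,.045))]
h=fit(ho,[.55,-.1,1.57])
R=lambda x,y:h[:2]+np.array([np.cos(h[2])*x-np.sin(h[2])*y,np.sin(h[2])*x+np.cos(h[2])*y])
print('bed',R(-.035,0).round(4),'knob',R(.095,0).round(4),'stone target',R(-.0335,0).round(4))
for nm,m in(('knob top',(.095,0,.101)),('hous',(.065,-.031,.055)),('hous',(.125,-.031,.055)),('hous',(.125,.031,.055)),('base',(.125,.035,0)),('base-',(-.125,-.035,.012))):
    w=[*R(*m[:2]),m[2]];u=proj(s,w);v=proj(t,w);print(nm,'c2',((u-[234.5,221.5])*5.4).round(),'c1',((v-[134.5,157.5])*4.4).round())
e=[at_z(*S2(325,355),.101),at_z(*S2(395,452),.101)];d=e[1]-e[0];print('bar',np.array(e).round(4).tolist(),np.degrees(np.arctan2(d[1],d[0])))
E
python3 m.py
```

```text
top [[0.5899, -0.1426], [0.6059, -0.193], [0.4709, -0.2463], [0.4504, -0.2028]] [ 0.5293 -0.1962  0.03  ] sides [np.float64(0.152), np.float64(0.0529), np.float64(0.1452), np.float64(0.0481)]
scene [[0.6062, -0.1898], [0.4706, -0.2464], [0.4513, -0.2006], [0.5873, -0.1429]] [ 0.5289 -0.1949  0.03  ] sides [np.float64(0.0505), np.float64(0.147), np.float64(0.0497), np.float64(0.1477)]
[ 0.5283 -0.1966 -3.3569] deg -192.34
[[29.7, -1.2], [-1.5, -0.3], [-28.6, 2.6], [0.7, 0.2], [-0.0, 0.5], [17.3, 20.2], [-0.2, -1.2], [-16.8, -22.5]]
holder
[0.5701 0.1475 1.4891] deg 85.32
[[0.4, 0.7], [0.9, 0.2], [-1.0, -0.3], [-0.5, -0.2], [1.0, 0.9], [0.1, 0.4], [-1.5, -0.3], [-1.8, -3.0], [-0.2, -0.6], [0.0, -0.7]]
bed [0.5672 0.1126] knob [0.5778 0.2422] stone target [0.5673 0.1141]
knob top c2 [363. 400.] c1 [59. 63.]
hous c2 [261. 411.] c1 [121.  34.]
hous c2 [319. 533.] c1 [37. 25.]
hous c2 [450. 480.] c1 [ 26. 111.]
base c2 [445. 526.] c1 [ 44. 127.]
base- c2 [ 87. 113.] c1 [391.  67.]
bar [[0.5819, 0.2171, 0.101], [0.5778, 0.268, 0.101]] 94.58508034437355
```

```bash
cat >> m.py <<'E'
print('refit')
ho+=[(T(45,30),(.125,-.031,.055)),(T(38,113),(.125,.031,.055)),(S2(315,531),(.125,-.031,.055)),(S2(437,478),(.125,.031,.055)),(S2(258,405),(.065,-.031,.055))]
h=fit(ho,h)
def box(x0,x1,y,z0,z1):
    c=[(x,yy,z) for z in(z0,z1) for x,yy in((x0,-y),(x1,-y),(x1,y),(x0,y))]
    return [(c[i],c[j]) for i,j in((0,1),(1,2),(2,3),(3,0),(4,5),(5,6),(6,7),(7,4))]
B=[*box(-.125,.125,.035,.0,.012),*box(-.125,-.11,.03,.012,.045),*box(.065,.125,.031,.012,.055)]
a=cv2.resize(t['img'][155:200,135:230,::-1],None,fx=5,fy=5,interpolation=2);b=cv2.resize(s['img'][222:332,240:325,::-1],None,fx=5,fy=5,interpolation=2)
for im,c,o,in((a,t,(135,155)),(b,s,(240,222))):
    im[:]=cv2.convertScaleAbs(im,alpha=1.8,beta=15)
    for m in B:
        w=[tuple(((proj(c,[*R(*k[:2]),k[2]])-np.array(o)+.5)*5).round().astype(int).tolist()) for k in m];cv2.line(im,*w,(0,255,0),1)
a=np.rot90(a);o=np.zeros((max(a.shape[0],b.shape[0]),a.shape[1]+b.shape[1],3),np.uint8);o[:a.shape[0],:a.shape[1]]=a;o[:b.shape[0],a.shape[1]:]=b
print(o.shape,'bed',R(-.035,0).round(4),'knob',R(.095,0).round(4));cv2.imwrite('pics/ov.png',o)
E
python3 m.py | sed -n '/refit/,$p'
```

```text
refit
[0.5703 0.146  1.4849] deg 85.08
[[0.2, 0.2], [0.7, -0.3], [-1.1, -0.8], [-0.7, -0.7], [1.4, 1.0], [0.5, 0.5], [-1.0, -0.2], [-1.4, -2.9], [-0.3, -1.1], [-0.1, -1.1], [-1.2, -1.3], [-2.3, -0.6], [0.1, -0.1], [1.8, -0.0], [-0.0, 0.5]]
(550, 650, 3) bed [0.5673 0.1111] knob [0.5785 0.2406]
```

View pics/ov.png

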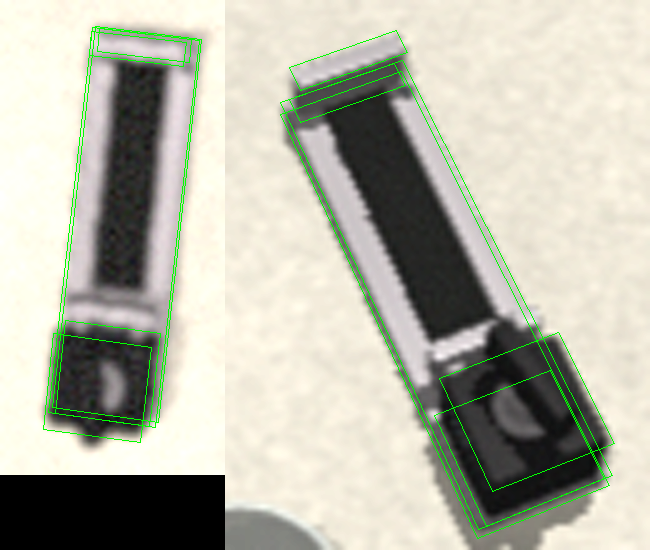

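The overlay fits the lip end within about 1 px and the housing end within about 2 px. That puts the bed at about (0.567, 0.112), holder angle ~85°, and the knob at about (0.578, 0.241). The stone is at (0.529, -0.195), angle 22.8°. I'll move above the stone first.

```bash
cat > goal.py <<'E'
import sys,numpy as np
from workcell import env
# usage: goal.py x y z xang_deg -> shift in present tool axes, turn
s=env.get_state();w,x,y,z=s['orientation']
from scipy.spatial.transform import Rotation as Ro
R=Ro.from_quat([x,y,z,w]).as_matrix();a=np.degrees(np.arctan2(R[1,0],R[0,0]))
print('t',round(s['clock'],2),'tcp',s['tcp_pos'].round(4),'xang',a.round(2),'j6',np.degrees(s['joint_pos'][5]).round(1),'F',s['wrist_force'].round(1),'gap',round(s['finger_gap'],4),'grip',round(s['grip_force'],1),'tilt',R[2].round(3))
if len(sys.argv)>1:
    g=np.array(sys.argv[1:5],float);print('shift',(R.T@(g[:3]-s['tcp_pos'])).round(4),'turn',round(-((g[3]-a+180)%360-180),1))
E
M='[[-1,-0.0235,-0.02456,0,0],[-1,-0.0235,-0.02456,0,0],[-1,-0.0235,-0.02456,0,0],[-1,-0.0235,-0.02456,0,0],[-1,-0.0235,-0.02456,0,0]]'
python3 -m jog '[[-1,-0.0235,-0.0246,0,0],[-1,-0.0235,-0.0246,0,0],[-1,-0.0235,-0.0246,0,0],[-1,-0.0235,-0.0246,0,0],[-1,-0.0235,-0.0246,0,0]]'
python3 -m jog '[[-1,-0.0235,-0.0246,0,0],[-1,-0.0235,-0.0246,0,0],[-1,-0.0235,-0.0246,0,0],[-1,-0.0235,-0.0246,0,0],[-1,-0.0235,-0.0246,0,0]]'
python3 goal.py .529 -.1953 .1 202.8; python3 -c "from workcell import env;print(env.tip_extent)"
```

```text
clock: 0.62
tcp_pos: [0.2565, 0.3889, 0.2421]
orientation: [-0.0, 0.162, 0.987, -0.0]
wrist_force: [0.4, 0.7, 0.2]
finger_gap: 0.0851
grip_force: 0.0
clock: 1.03
tcp_pos: [0.3284, 0.2347, 0.2424]
orientation: [0.0, 0.162, 0.987, 0.0]
wrist_force: [0.3, -0.4, 0.8]
finger_gap: 0.0854
grip_force: 0.0
t 1.03 tcp [0.3284 0.2347 0.2424] xang 161.3 j6 42.8 F [ 0.3 -0.4  0.8] gap 0.0854 grip 0.0 tilt [-0.  0. -1.]
shift [-0.3278 -0.343   0.1423] turn -41.5
0.011
```

```bash
python3 -m jog '[[-1,-0.0234,-0.0245,0,0],[-1,-0.0234,-0.0245,0,0],[-1,-0.0234,-0.0245,0,0],[-1,-0.0234,-0.0245,0,0],[-1,-0.0234,-0.0245,0,0]]' >/dev/null
python3 -m jog '[[-1,-0.0234,-0.0245,0,0],[-1,-0.0234,-0.0245,0,0],[-1,-0.0234,-0.0245,0,0],[-1,-0.0234,-0.0245,0,0],[-1,-0.0234,-0.0245,0,0]]' >/dev/null
python3 -m jog '[[-1,-0.0234,-0.0245,0,0],[-1,-0.0234,-0.0245,0,0],[-1,-0.0234,-0.0245,0,0],[-1,0,0,0,-6.9],[-1,0,0,0,-6.9]]' >/dev/null
python3 -m jog '[[-1,0,0,0.025,-6.9],[-1,0,0,0.025,-6.9],[-1,0,0,0.025,-6.9],[-1,0,0,0.025,-6.9],[-1,0,0,0,0]]' >/dev/null
python3 goal.py .529 -.1953 .1 202.8
```

```text
t 2.7 tcp [ 0.5108 -0.1616  0.1373] xang -157.16 j6 -49.0 F [-0.4 -0.5 -0.6] gap 0.0857 grip 0.0 tilt [ 0.006  0.007 -1.   ]
shift [-0.0039 -0.0383  0.0371] turn 0.0
```

```bash
python3 -m jog '[[-1,-0.002,-0.019,0,0],[-1,-0.002,-0.019,0,0],[-1,0,0,0.03,0],[-1,0,0,0.03,0],[-1,0,0,0,0]]' >/dev/null
python3 goal.py .529 -.1953 .013 202.8
python3 - <<'E'
from h import *
s=env.read_camera('scene');t=env.read_camera('top')
a=grid(s['img'],195,115,295,205,4.4,None);b=grid(t['img'],240,160,320,230,4.4,None)
o=np.zeros((400,800,3),np.uint8);o[:a.shape[0],:a.shape[1]]=a;o[:b.shape[0],440:440+b.shape[1]]=b[:,:360];cv2.imwrite('pics/g1.png',o)
E
```

```text
t 3.12 tcp [ 0.5297 -0.1955  0.0784] xang -157.54 j6 -50.9 F [-1.3  1.  -1.4] gap 0.0851 grip 0.0 tilt [ 0.005  0.006 -1.   ]
shift [0.0003 0.0001 0.0654] turn -0.3
```

View pics/g1.png

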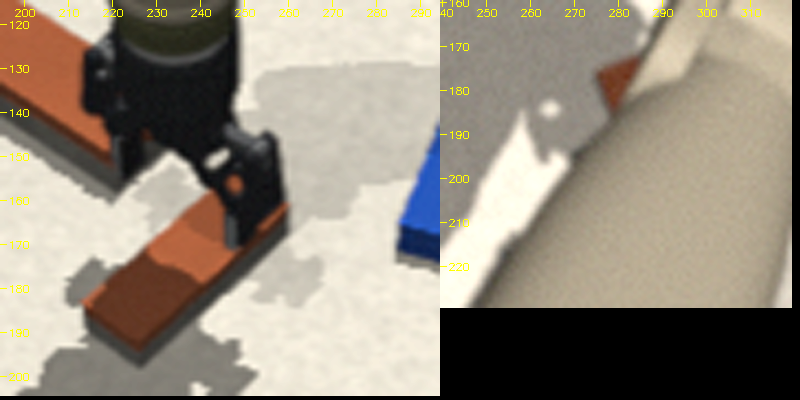

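The fingers straddle the stone: the near finger is at scene (247,165) beside the stone's right face, and the far one is behind it. I'll go down and grip.

```bash
python3 -m jog '[[-1,0,0,0.03,0],[-1,0,0,0.025,0],[-1,0,0,0.01,0],[-1,0,0,0,0],[-1,0,0,0,0]]' >/dev/null
python3 goal.py .529 -.1953 .013 202.8
python3 -m jog '[[1,0,0,0,0],[1,0,0,0,0],[1,0,0,0,0],[1,0,0,0,0],[1,0,0,0,0]]' 50 >/dev/null
python3 goal.py
python3 -m jog '[[1,0,0,0,0],[1,0,0,0,0],[1,0,0,-0.01,0],[1,0,0,-0.02,0],[1,0,0,-0.03,0]]' >/dev/null
python3 -m jog '[[1,0,0,-0.03,0],[1,0,0,-0.03,0],[1,0,0,-0.02,0],[1,0,0,0,0],[1,0,0,0,0]]' >/dev/null
python3 goal.py .5674 .1145 .153 265
```

```text
t 3.63 tcp [ 0.5331 -0.1968  0.0188] xang -157.34 j6 -51.0 F [0.4 0.3 1. ] gap 0.0854 grip 0.0 tilt [-0.001 -0.001 -1.   ]
shift [0.0032 0.003  0.0057] turn -0.1
t 4.05 tcp [ 0.5333 -0.1966  0.019 ] xang -157.32 j6 -51.0 F [-0.7  2.5  5.5] gap 0.0487 grip 54.6 tilt [-0.002 -0.001 -1.   ]
t 4.88 tcp [ 0.5328 -0.1969  0.1581] xang -157.33 j6 -51.1 F [-0.5  0.1 -5.8] gap 0.0488 grip 53.6 tilt [-0.001 -0.002 -1.   ]
shift [-0.1519  0.274   0.0048] turn -62.3
```

```bash
python3 -m jog '[[1,-0.0095,0.0171,0,0],[1,-0.0185,0.0333,0,0],[1,-0.0185,0.0333,0,0],[1,-0.0185,0.0333,0,0],[1,-0.0185,0.0333,0,0]]' >/dev/null
python3 -m jog '[[1,-0.0185,0.0333,0,0],[1,-0.0185,0.0333,0,0],[1,-0.0185,0.0333,0,0],[1,-0.0105,0.019,0,0],[1,0,0,0,-5]]' >/dev/null
python3 -m jog '[[1,0,0,0,-6.9],[1,0,0,0,-6.9],[1,0,0,0,-6.9],[1,0,0,0,-6.9],[1,0,0,0,-6.9]]' >/dev/null
python3 -m jog '[[1,0,0,0,-6.9],[1,0,0,0,-6.9],[1,0,0,0,-6],[1,0,0,0,-3],[1,0,0,0,0]]' >/dev/null
python3 -m jog '[[1,0,0,0,0],[1,0,0,0,0]]' >/dev/null
python3 goal.py .5674 .1145 .1 265
```

```text
t 6.72 tcp [0.5656 0.1093 0.1557] xang -95.11 j6 -81.9 F [ 0.1 -0.4 -4.5] gap 0.049 grip 53.9 tilt [ 0.     0.003 -1.   ]
shift [-0.0053 -0.0015  0.0557] turn -0.1
```

```bash
python3 -m jog '[[1,-0.004,-0.001,0.01,0],[1,-0.004,-0.001,0.025,0],[1,-0.001,0,0.025,0],[1,0,0,0.01,0],[1,0,0,0,0]]' >/dev/null
python3 -m jog '[[1,0,0,0,0],[1,0,0,0,0]]' >/dev/null
python3 goal.py .5674 .1145 .039 265
python3 - <<'E'
from h import *
s=env.read_camera('scene');t=env.read_camera('top');np.save('pics/s2.npy',s,allow_pickle=True);np.save('pics/t2.npy',t,allow_pickle=True)
grid(s['img'],225,195,325,295,6,'p1.png')
E
```

```text
t 7.3 tcp [0.5703 0.1182 0.0884] xang -95.04 j6 -81.1 F [ 1.3  0.2 -5.6] gap 0.049 grip 54.0 tilt [-0.    -0.002 -1.   ]
shift [0.004  0.0026 0.0494] turn -0.0
```

View pics/p1.png

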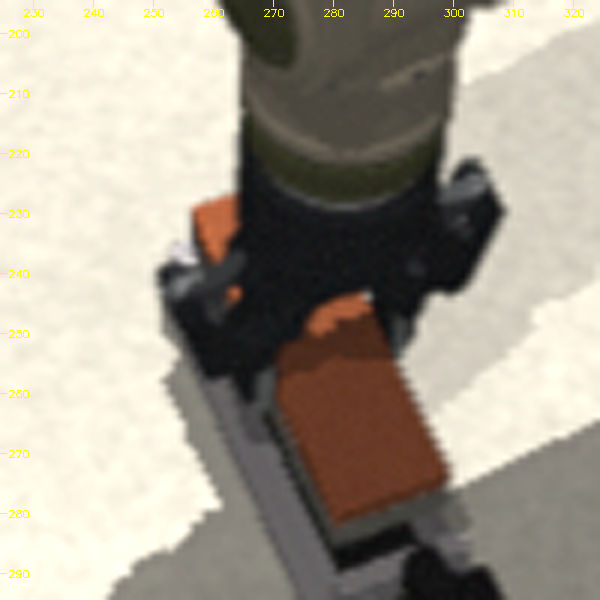

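The stone is held over the bed. Its top corners in the scene view are at (280.3,282) and (299,273.3) on the knob side and (256.7,229.5) on the lip side. I'll work out its pose from these.

```bash
cat > q.py <<'E'
from h import *
s=np.load('pics/s2.npy',allow_pickle=True).item()
A,B,C=[at_z(s,*p,.0994)[:2] for p in((280.3,282),(299,273.3),(256.7,229.5))]
print(A.round(4),B.round(4),C.round(4),'w',np.linalg.norm(A-B),'l',np.linalg.norm(A-C),'ang',np.degrees(np.arctan2(*(A-C)[::-1])),'centre',((B+C)/2).round(4))
th=np.radians(85.2);ex=np.array([np.cos(th),np.sin(th)]);ey=np.array([-ex[1],ex[0]])
for bed in ([.5673,.1111],[.5672,.1126]):
    d=(B+C)/2-np.array(bed);print('in bed frame',d@ex,d@ey)
# scene-only measures on holder: lip face edge z=.045, pad edge
o=np.load('pics/s.npy',allow_pickle=True).item()
S2=lambda x,y:(o,235+x/5.4-.5,222+y/5.4-.5)
for n,p,z in(('lip front L',(107,96),.045),('lip front R',(220,58),.045),('pad L top?',(248,378),.05),('pad R',(322,350),.05),('rub L far',(137,120),.02),('rub R far',(203,95),.02),('rub L near',(250,367),.02),('rub R near',(318,345),.02)):
    w=at_z(*S2(*p),z)[:2];d=w-np.array([.5673,.1111]);print(n,w.round(4),'bedframe',(d@ex).round(4),(d@ey).round(4))
E
python3 q.py
```

```text
[0.6044 0.1901] [0.5549 0.1905] [0.5879 0.0395] w 0.049474106725230164 l 0.1514772109890732 ang 83.73235773661997 centre [0.5714 0.115 ]
in bed frame 0.004213586511808104 -0.003750023479737216
in bed frame 0.0027272150072670765 -0.003975189530660629
lip front L [0.5909 0.033 ] bedframe -0.0758 -0.0301
lip front R [0.533  0.0389] bedframe -0.0749 0.0281
pad L top? [0.6024 0.1919] bedframe 0.0835 -0.0283
pad R [0.5667 0.1951] bedframe 0.0837 0.0076
rub L far [0.5773 0.0384] bedframe -0.0717 -0.016
rub R far [0.5423 0.0405] bedframe -0.0724 0.0191
rub L near [0.5911 0.1761] bedframe 0.0668 -0.0183
rub R near [0.5582 0.1807] bedframe 0.0686 0.0149
```

```bash
python3 -m jog '[[1,0,0.0035,0.01,0],[1,0,0,0.013,0],[1,0,0,0.01,0],[1,0,0,0,0],[1,0,0,0,0]]' >/dev/null
python3 goal.py .5674 .1182 .039 265
python3 -m jog '[[1,0,0,0.005,0],[1,0,0,0.005,0],[1,0,0,0.003,0],[1,0,0,0,0],[1,0,0,0,0]]' >/dev/null
python3 goal.py .5674 .1182 .039 265
```

```text
t 7.82 tcp [0.5657 0.1184 0.0543] xang -95.03 j6 -81.1 F [ 0.8 -0.1 -4.9] gap 0.049 grip 54.0 tilt [ 0.     0.001 -1.   ]
shift [ 0.0001 -0.0017  0.0153] turn -0.0
t 8.23 tcp [0.5656 0.1185 0.0411] xang -95.02 j6 -81.1 F [ 0.2  0.  -5.6] gap 0.0489 grip 54.1 tilt [-0.     0.001 -1.   ]
shift [ 0.0001 -0.0018  0.0021] turn -0.0
```

```bash
python3 -m jog '[[1,0,0,0.0015,0],[1,0,0,0,0],[1,0,0,0.001,0],[1,0,0,0,0],[1,0,0,0,0]]' >/dev/null
python3 goal.py
python3 -m jog '[[-1,0,0,0,0],[-1,0,0,0,0],[-1,0,0,0,0],[-1,0,0,0,0],[-1,0,0,0,0]]' >/dev/null
python3 goal.py
python3 -m jog '[[-1,0,0,-0.015,0],[-1,0,0,-0.035,0],[-1,0,0,-0.04,0],[-1,0,0,-0.03,0],[-1,0,0,0,0]]' >/dev/null
python3 goal.py .578 .2412 .163 274.6
```

```text
t 8.65 tcp [0.5661 0.1185 0.039 ] xang -95.02 j6 -81.1 F [-0.2  0.1 -5. ] gap 0.0488 grip 54.2 tilt [-0.    -0.001 -1.   ]
t 9.07 tcp [0.5662 0.1185 0.0392] xang -95.02 j6 -81.1 F [-0.1  0.5  0.4] gap 0.0855 grip 0.0 tilt [-0.    -0.001 -1.   ]
t 9.48 tcp [0.5699 0.1188 0.1662] xang -95.02 j6 -81.1 F [ 1.3  0.6 -0.3] gap 0.0854 grip 0.0 tilt [-0.002 -0.012 -1.   ]
shift [-0.1226  0.0027  0.0034] turn -9.6
```

```bash
python3 -m jog '[[-1,-0.015,0.035,0,0],[-1,-0.015,0.035,0,0],[-1,-0.015,0.035,0,0],[-1,0,0.03,-0.02,0],[-1,0,0,0,0]]' >/dev/null
python3 goal.py
python3 - <<'E'
from h import *
s=env.read_camera('scene');t=env.read_camera('top');np.save('pics/s3.npy',s,allow_pickle=True);np.save('pics/t3.npy',t,allow_pickle=True)
a=grid(s['img'],240,222,325,332,5.4,None);b=np.rot90(grid(t['img'],135,155,230,205,5.7,None))
o=np.zeros((max(a.shape[0],b.shape[0]),a.shape[1]+b.shape[1],3),np.uint8);o[:a.shape[0],:a.shape[1]]=a;o[:b.shape[0],a.shape[1]:]=b;cv2.imwrite('pics/k1.png',o);print(o.shape)
E
```

```text
t 9.9 tcp [0.4303 0.1762 0.1807] xang -94.83 j6 -72.8 F [-0.3  0.2  0.1] gap 0.0855 grip 0.0 tilt [-0.     0.002 -1.   ]
(594, 744, 3)
```

View pics/k1.png

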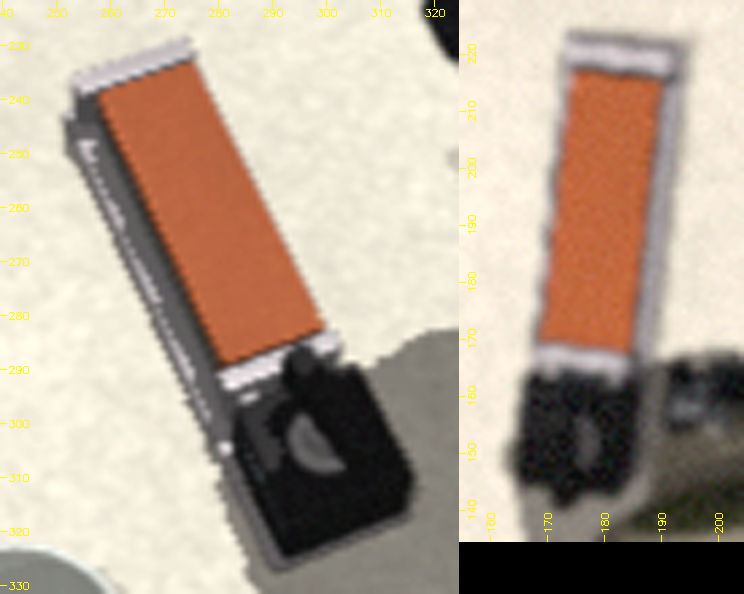

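The stone lies flat between lip and pad, with its scene corners at crop (98,95), (197,62), (325,328), (222,367). I'll check it numerically and work out the knob.

```bash
python3 - <<'E'
from h import *
s=np.load('pics/s3.npy',allow_pickle=True).item();t=np.load('pics/t3.npy',allow_pickle=True).item()
P=[at_z(s,240+x/5.4-.5,222+y/5.4-.5,.05)[:2] for x,y in((98,95),(197,62),(325,328),(222,367))]
th=np.radians(85.2);ex=np.array([np.cos(th),np.sin(th)]);ey=np.array([-ex[1],ex[0]])
for p in P+[np.mean(P,0)]:
    d=p-[.5673,.1111];print(p.round(4),(d@ex).round(4),(d@ey).round(4))
d=P[2]-P[1];e=P[3]-P[0];print(np.degrees([np.arctan2(d[1],d[0]),np.arctan2(e[1],e[0])]))
# top rot90: crop x'=(u..): rot row = W-1-col
W=int(95*5.7)
Q=[]
for x,y in((570,70),(662,80),(632,352),(540,345)):
    cu=W-1-y;cv=x-459;Q.append(at_z(t,135+cu/5.7-.5,155+cv/5.7-.5,.05)[:2])
for p in Q+[np.mean(Q,0)]:
    d=p-[.5673,.1111];print('top',p.round(4),(d@ex).round(4),(d@ey).round(4))
# disc bright part / knob : bar far end
for n,x,y in(('bar end A',303,352),('bar end B',390,460)):print(n,at_z(s,240+x/5.4-.5,222+y/5.4-.5,.101).round(4))
E
python3 - <<'E'
from h import *
t=np.load('pics/t.npy',allow_pickle=True).item();s=np.load('pics/s.npy',allow_pickle=True).item()
g=np.hstack([cv2.convertScaleAbs(cv2.resize(np.ascontiguousarray(c['img'][y:y+42,x:x+42,::-1]),None,fx=9,fy=9,interpolation=2),alpha=4,beta=10) for c,x,y in((s,280,280),(t,134,155))])
cv2.imwrite('pics/k2.png',g)
E
```

```text
[0.5845 0.039 ] -0.0704 -0.0231
[0.534  0.0443] -0.0694 0.0276
[0.5495 0.192 ] 0.0791 0.0245
[0.5995 0.1875] 0.0788 -0.0257
[0.5669 0.1157] 0.0045 0.0008
[84.03670048 84.20642021]
top [0.5844 0.0377] -0.0717 -0.0232
top [0.5334 0.0414] -0.0723 0.028
top [0.5459 0.191 ] 0.0778 0.028
top [0.597  0.1895] 0.0806 -0.023
top [0.5652 0.1149] 0.0036 0.0024
bar end A [0.5793 0.2169 0.101 ]
bar end B [0.5715 0.2752 0.101 ]
```

View pics/k2.png

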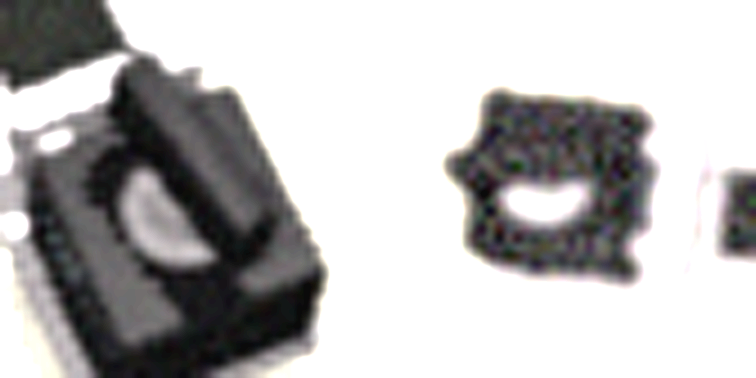

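The enlargement shows the bar's lit top face, with crop corners (138,85), (165,68), (268,212), (238,232).

```bash
python3 - <<'E'
from h import *
s=np.load('pics/s.npy',allow_pickle=True).item()
P=[at_z(s,280+x/9-.5,280+y/9-.5,.101)[:2] for x,y in((138,85),(165,68),(268,212),(238,232))]
print(np.round(P,4),np.mean(P,0).round(4),[np.linalg.norm(P[i]-P[i-1]).round(4) for i in range(4)])
for d in(P[3]-P[0],P[2]-P[1]):print(np.degrees(np.arctan2(d[1],d[0])))
E
python3 goal.py .577 .2415 .16 272
```

```text
[[0.5837 0.2209]
 [0.5753 0.22  ]
 [0.572  0.2653]
 [0.5813 0.2664]] [0.5781 0.2431] [np.float64(0.0456), np.float64(0.0085), np.float64(0.0454), np.float64(0.0094)]
93.02550203534494
94.17809102604238
t 10.0 tcp [0.4352 0.1757 0.1798] xang -94.94 j6 -72.9 F [-0.1  0.9  0.8] gap 0.0856 grip 0.0 tilt [-0.001 -0.003 -1.   ]
shift [-0.0778 -0.1355  0.0202] turn -6.9
```

```bash
python3 -m jog '[[-1,-0.016,-0.028,0,-4],[-1,-0.018,-0.033,0,-4.5],[-1,-0.018,-0.033,0,0],[-1,-0.018,-0.033,0,0],[-1,-0.005,-0.01,0,0]]' >/dev/null
python3 -m jog '[[-1,0,0,0,0],[-1,0,0,0,0]]' >/dev/null
python3 goal.py .578 .242 .13 273.6
```

```text
t 10.58 tcp [0.5722 0.2512 0.177 ] xang -86.56 j6 -77.1 F [-0.5 -0.1 -0.5] gap 0.0856 grip 0.0 tilt [ 0.001  0.002 -1.   ]
shift [ 0.0095 -0.0053  0.047 ] turn -0.2
```

```bash
python3 -m jog '[[-1,0.009,-0.005,0.02,0],[-1,0,0,0.03,0],[-1,0,0,0.02,0],[-1,0,0,0,0],[-1,0,0,0,0]]' >/dev/null
python3 goal.py .578 .242 .079 273.6
```

```text
t 11.0 tcp [0.5753 0.2418 0.1079] xang -86.57 j6 -78.0 F [-0.3  0.7  0.1] gap 0.0853 grip 0.0 tilt [ 0.001  0.003 -1.   ]
shift [-0.     -0.0028  0.0289] turn -0.2
```

```bash
python3 -m jog '[[-1,0,-0.0025,0.015,0],[-1,0,0,0.012,0],[-1,0,0,0.002,0],[-1,0,0,0,0],[-1,0,0,0,0]]' >/dev/null
python3 goal.py .578 .242 .079 273.6
python3 -m jog '[[1,0,0,0,0],[1,0,0,0,0],[1,0,0,0,0],[1,0,0,0,0],[1,0,0,0,0]]' 40 >/dev/null
python3 -m jog '[[1,0,0,0,0],[1,0,0,0,0],[1,0,0,0,0]]' >/dev/null
python3 goal.py .578 .242 .079 273.6;python3 -c "from workcell import env;print(env.get_state()['ft_torque'].round(3))"
```

```text
t 11.42 tcp [0.58   0.2432 0.0815] xang -86.53 j6 -78.0 F [-0.3  0.6 -0.1] gap 0.0854 grip 0.0 tilt [-0.    -0.002 -1.   ]
shift [0.0011 0.0021 0.0025] turn -0.1
t 12.08 tcp [0.5772 0.2429 0.0802] xang -86.5 j6 -78.0 F [-6.2 -0.2  7.2] gap 0.0169 grip 38.9 tilt [ 0.     0.004 -1.   ]
shift [ 0.001  -0.0007  0.0012] turn -0.1
[-0.107  1.382  0.002]
```

```bash
python3 -m jog '[[1,0,0.0025,0,0],[1,0,0,0,3],[1,0,0,0,6],[1,0,0,0,6],[1,0,0,0,6]]' >/dev/null
python3 -c "from workcell import env;print(env.get_state()['ft_torque'].round(3))"
python3 -m jog '[[1,0,0,0,6],[1,0,0,0,6],[1,0,0,0,6],[1,0,0,0,6],[1,0,0,0,6]]' >/dev/null
python3 goal.py .578 .242 .079 273.6;python3 -c "from workcell import env;print(env.get_state()['ft_torque'].round(3))"
```

```text
[-0.268 -0.717  0.167]
t 12.92 tcp [0.5802 0.2418 0.0804] xang -137.88 j6 -26.7 F [ 8.5 -4.4 -3.1] gap 0.0169 grip 39.1 tilt [-0.003 -0.006 -1.   ]
shift [0.0015 0.0017 0.0014] turn -51.5
[-0.883 -1.591  0.242]
```

```bash
python3 -m jog '[[1,0,-0.0015,0,4],[1,0,0,0,6],[1,0,0,0,6],[1,0,0,0,6],[1,0,0,0,6]]' >/dev/null
python3 -c "from workcell import env;print(env.get_state()['ft_torque'].round(3))"
python3 -m jog '[[1,0,0,0,6],[1,0,0,0,6],[1,0,0,0,6],[1,0,0,0,6],[1,0,0,0,0]]' >/dev/null
python3 goal.py .578 .242 .079 273.6;python3 -c "from workcell import env;print(env.get_state()['ft_torque'].round(3))"
python3 - <<'E'
from h import *
s=env.read_camera('scene');np.save('pics/s4.npy',s,allow_pickle=True)
print(proj(s,[.6085,.2385,.045]),proj(s,[.6185,.2377,.045]))
grid(s['img'],255,235,335,335,6,'r1.png')
E
```

```text
[-1.348 -1.521  0.211]
t 13.75 tcp [0.5813 0.2384 0.0804] xang 170.06 j6 25.1 F [  6.8 -11.2  -1.3] gap 0.017 grip 39.3 tilt [-0.007 -0.005 -1.   ]
shift [0.0039 0.003  0.0013] turn -103.5
[-2.183 -1.511  0.105]
[287.69641754 309.97035669] [283.78880398 311.53575457]
```

View pics/r1.png

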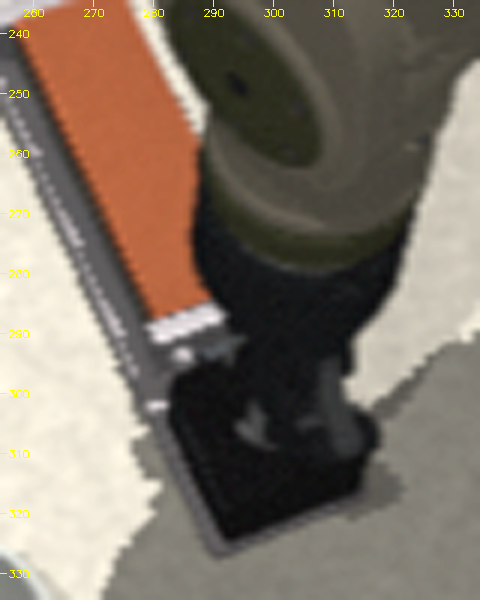

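The tab is not out yet: the housing's left face at scene (285-292, 305-320) is plain. The TCP is orbiting the knob axis by about 4 mm, so I'll compensate while turning and watch the tab by code.

```bash
cat > tab.py <<'E'
from h import *
s=env.read_camera('scene');b=np.load('pics/s4.npy',allow_pickle=True).item()
a=s['img'][300:322,272:296].astype(int);r=b['img'][300:322,272:296].astype(int)
d=a-r;ys,xs=np.where(np.abs(d).sum(2)>60)
br=(a[:,:,0]-a[:,:,2]>35)&(np.abs(d).sum(2)>40)
print('changed',len(xs),'brass px',br.sum(),[(int(x)+272,int(y)+300,a[y,x].tolist()) for y,x in np.argwhere(br)[:14]],'torque',env.get_state()['ft_torque'].round(3))
E
python3 -m jog '[[1,-0.001,-0.0018,0,0],[1,0,-0.0003,0,4],[1,0,-0.0004,0,6],[1,0,-0.0004,0,6],[1,0,-0.0004,0,6]]' >/dev/null
python3 goal.py .5775 .239 .08 273.6;python3 tab.py
python3 - <<'E'
import numpy as np
b=np.load('pics/s4.npy',allow_pickle=True).item()['img']
print(b[306:320:3,274:296:3].tolist())
E
```

```text
t 14.22 tcp [0.5808 0.2367 0.0803] xang 148.1 j6 46.9 F [ 5.7 -5.2 -1. ] gap 0.0171 grip 39.4 tilt [-0.006  0.    -1.   ]
shift [0.0041 0.0002 0.0003] turn -125.5
changed 53 brass px 0 [] torque [-1.099 -1.175  0.106]
[[[143, 139, 128], [142, 138, 128], [63, 61, 59], [26, 26, 26], [13, 13, 13], [3, 4, 5], [4, 5, 5], [47, 46, 47]], [[151, 146, 136], [81, 79, 73], [70, 68, 63], [56, 54, 55], [8, 9, 9], [5, 5, 5], [7, 5, 6], [5, 4, 5]], [[150, 146, 134], [126, 123, 114], [76, 74, 68], [50, 48, 48], [23, 21, 22], [6, 7, 6], [6, 5, 6], [6, 5, 5]], [[150, 146, 135], [147, 142, 131], [137, 133, 123], [68, 66, 62], [49, 47, 47], [8, 8, 9], [4, 5, 5], [4, 5, 5]], [[146, 142, 132], [145, 141, 131], [85, 83, 76], [79, 76, 70], [51, 48, 49], [10, 9, 9], [7, 7, 7], [6, 6, 6]]]
```

```bash
cat >> tab.py <<'E'
th=np.radians(85.1);c0=np.array([.5703,.146])
def prof(c):
    o=[]
    for x in np.arange(.032,.068,.003):
        v=[]
        for y in(-.022,-.019,-.016):
            u=proj(c,[*(c0+[np.cos(th)*x-np.sin(th)*y,np.sin(th)*x+np.cos(th)*y]),.05]);v.append(cv2.getRectSubPix(c['img'],(1,1),tuple(map(float,u)))[0,0])
        v=np.mean(v,0);o.append((int(v[0]),int(v[2])))
    return o
for n in('s3','s4'):print(n,prof(np.load(f'pics/{n}.npy',allow_pickle=True).item()))
print('now',prof(s))
E
python3 tab.py
python3 -m jog '[[1,0,-0.0004,0,6],[1,0,-0.0002,0,3],[1,0,0,0,0]]' >/dev/null
python3 goal.py .5775 .239 .08 273.6;python3 tab.py|sed '2,3d'
python3 -m jog '[[1,0,-0.0004,0,6],[1,0,-0.0002,0,3],[1,0,0,0,0]]' >/dev/null
python3 goal.py .5775 .239 .08 273.6;python3 tab.py|sed '2,3d'
```

```text
changed 53 brass px 0 [] torque [-1.056 -1.2    0.058]
s3 [(109, 34), (105, 33), (108, 34), (104, 31), (67, 33), (106, 101), (132, 129), (133, 130), (81, 79), (62, 60), (86, 84), (39, 38), (26, 26)]
s4 [(107, 34), (105, 32), (107, 38), (106, 91), (128, 125), (136, 132), (98, 96), (53, 52), (84, 82), (83, 81), (48, 47), (16, 15), (4, 4)]
now [(107, 33), (105, 31), (104, 46), (118, 112), (132, 129), (133, 131), (76, 75), (71, 70), (95, 93), (93, 91), (86, 85), (36, 35), (21, 21)]
t 14.57 tcp [0.5804 0.2362 0.0804] xang 139.26 j6 55.7 F [ 4.5 -6.2 -1.5] gap 0.0171 grip 39.4 tilt [-0.006  0.001 -1.   ]
shift [0.0041 0.0002 0.0003] turn -134.3
changed 71 brass px 9 [(284, 304, [59, 47, 21]), (284, 305, [93, 71, 28]), (285, 305, [107, 82, 35]), (284, 306, [88, 68, 28]), (285, 306, [111, 86, 37]), (285, 307, [63, 49, 18]), (286, 309, [54, 41, 17]), (287, 311, [55, 42, 17]), (288, 312, [50, 39, 14])] torque [-1.18  -1.14   0.114]
now [(107, 34), (105, 32), (103, 45), (118, 111), (132, 129), (133, 130), (77, 75), (71, 70), (95, 93), (92, 91), (86, 85), (37, 37), (22, 22)]
t 14.87 tcp [0.58   0.2357 0.0804] xang 130.26 j6 64.6 F [ 5.7 -5.8 -0.4] gap 0.0175 grip 39.4 tilt [-0.006  0.002 -1.   ]
shift [0.0041 0.0003 0.0004] turn -143.3
changed 98 brass px 22 [(283, 304, [105, 84, 46]), (284, 304, [115, 91, 39]), (283, 305, [114, 90, 48]), (284, 305, [136, 106, 44]), (285, 305, [109, 84, 36]), (283, 306, [101, 82, 41]), (284, 306, [139, 112, 48]), (285, 306, [115, 90, 39]), (284, 307, [76, 59, 24]), (285, 307, [69, 53, 20]), (285, 308, [60, 46, 18]), (285, 309, [62, 47, 17]), (286, 309, [61, 46, 17]), (286, 310, [62, 48, 18])] torque [-1.156 -1.123  0.158]
now [(107, 34), (105, 32), (103, 45), (118, 111), (131, 129), (133, 131), (76, 75), (72, 70), (95, 93), (93, 92), (86, 85), (36, 36), (22, 21)]
```

The tab is coming out, about 5 mm now at about 2.9 mm per 9° of knob. I'll go on in small steps.

```bash
sed -i "s/^print('changed'.*/print('brass',br.sum(),'u',(np.argwhere(br)[:,1]+272).min() if br.any() else None,'torque',env.get_state()['ft_torque'].round(3))/" tab.py
python3 -m jog '[[1,0,-0.0004,0,6],[1,0,-0.0002,0,3],[1,0,0,0,0],[1,0,0,0,0]]' >/dev/null
python3 goal.py .5775 .239 .08 273.6;python3 tab.py|head -1
python3 -m jog '[[1,0,-0.0002,0,3],[1,0,0,0,0],[1,0,0,0,0]]' >/dev/null
python3 goal.py .5775 .239 .08 273.6;python3 tab.py|head -1
python3 - <<'E'
# model-based reading: brass footprint along the tab's direction from the housing side
from h import *
s=env.read_camera('scene');th=np.radians(85.1);c0=np.array([.5703,.146])
for dx in(-.008,0,.008):
  o=[]
  for y in np.arange(-.027,-.053,-.002):
    u=proj(s,[*(c0+[np.cos(th)*(.095+dx)-np.sin(th)*y,np.sin(th)*(.095+dx)+np.cos(th)*y]),.048]);p=cv2.getRectSubPix(s['img'],(1,1),tuple(map(float,u)))[0,0].astype(int);o.append((round(-y*1e3),int(p[0]-p[2])))
  print(o)
E
```

```text
t 15.25 tcp [0.5794 0.2353 0.0804] xang 121.38 j6 73.5 F [ 5.  -5.9 -0.7] gap 0.017 grip 39.4 tilt [-0.005  0.002 -1.   ]
shift [0.0042 0.0003 0.0003] turn -152.2
brass 31 u 282 torque [-1.192 -1.136  0.208]
t 15.55 tcp [0.5793 0.2352 0.0804] xang 118.38 j6 76.5 F [ 4.9 -6.1 -0. ] gap 0.0167 grip 39.4 tilt [-0.005  0.003 -1.   ]
shift [0.0042 0.0003 0.0004] turn -155.2
brass 35 u 281 torque [-1.206 -1.115  0.223]
[(27, -2), (29, 8), (31, 31), (33, 51), (35, 46), (37, 45), (39, 43), (41, 28), (43, 11), (45, 8), (47, 13), (49, 14), (51, 15)]
[(27, -1), (29, 4), (31, 24), (33, 37), (35, 42), (37, 44), (39, 40), (41, 23), (43, 9), (45, 5), (47, 7), (49, 8), (51, 12)]
[(27, 0), (29, 5), (31, 16), (33, 34), (35, 38), (37, 36), (39, 30), (41, 19), (43, 7), (45, 5), (47, 7), (49, 8), (51, 9)]
```

The brass shows from 31 to 41 mm off the midline, so the tab is about 9-10 mm out, well within 6-16. I'll unload, release and withdraw.

```bash
python3 -m jog '[[1,-0.001,0,0,0],[-1,0,0,0,0],[-1,0,0,0,0],[-1,0,0,0,0],[-1,0,0,0,0]]' >/dev/null
python3 goal.py
python3 -m jog '[[-1,0,0,-0.015,0],[-1,0,0,-0.035,0],[-1,0,0,-0.04,0],[-1,0,0,-0.04,0],[-1,0,0,0,0]]' >/dev/null
python3 -m jog '[[-1,0,-0.035,0,0],[-1,0,-0.035,0,0],[-1,0,-0.035,0,0],[-1,0,0,0,0],[-1,0,0,0,0]]' >/dev/null
python3 goal.py
python3 - <<'E'
from h import *
s=env.read_camera('scene');th=np.radians(85.1);c0=np.array([.5703,.146]);R=lambda x,y,z:[*(c0+[np.cos(th)*x-np.sin(th)*y,np.sin(th)*x+np.cos(th)*y]),z]
for dx in(-.008,0,.008):
  o=[]
  for y in np.arange(-.027,-.049,-.002):
    u=proj(s,R(.095+dx,y,.048));p=cv2.getRectSubPix(s['img'],(1,1),tuple(map(float,u)))[0,0].astype(int);o.append((round(-y*1e3),int(p[0]-p[2])))
  print(o)
i=s['img'].astype(int);m=((i[:,:,0]-i[:,:,2]>45)).astype(np.uint8);n,l,st,c=cv2.connectedComponentsWithStats(m)
k=l[int(proj(s,R(-.035,0,.05))[1]),int(proj(s,R(-.035,0,.05))[0])]
r=cv2.minAreaRect(np.argwhere(l==k)[:,::-1].astype(np.float32));P=np.array([at_z(s,*p,.05)[:2] for p in cv2.boxPoints(r)])
ys,xs=np.where(l==k);W=np.array([at_z(s,x,y,.05)[:2] for x,y in zip(xs,ys)]);cc=W.mean(0);w,v=np.linalg.eigh(np.cov(W.T));d=cc-R(-.035,0,0)[:2];ex=np.array([np.cos(th),np.sin(th)])
print('stone',cc.round(4),'in bed',(d@ex).round(4),(d@[-ex[1],ex[0]]).round(4),'ang',np.degrees(np.arctan2(v[1,1],v[0,1]))%180,'sizes',np.sqrt(12*w).round(4))
E
```

```text
t 16.07 tcp [0.5767 0.2363 0.0796] xang 118.5 j6 76.4 F [ 0.5 -0.9  0.3] gap 0.0647 grip 0.0 tilt [ 0.001 -0.001 -1.   ]
t 16.9 tcp [0.4828 0.1856 0.2097] xang 118.46 j6 73.7 F [-0.1  0.7  0.4] gap 0.0856 grip 0.0 tilt [ 0.001 -0.001 -1.   ]
[(27, 1), (29, 15), (31, 52), (33, 85), (35, 95), (37, 95), (39, 88), (41, 62), (43, 18), (45, 9), (47, 13)]
[(27, -1), (29, 6), (31, 25), (33, 39), (35, 45), (37, 48), (39, 42), (41, 24), (43, 9), (45, 5), (47, 7)]
[(27, 0), (29, 5), (31, 17), (33, 33), (35, 39), (37, 37), (39, 32), (41, 19), (43, 7), (45, 5), (47, 7)]
stone [0.5678 0.1135] in bed 0.0024 -0.0003 ang 85.1786955717889 sizes [0.0499 0.1485]
```

The tab still stands about 10 mm out, and the stone is clamped at the lip, centred on the bed and at the holder's angle. Handing in.

```bash
python3 -c "from workcell import env;print(env.hand_in())"
```

```text
the job is handed in; nothing more can be done
None
```

The whetstone is laid on the bed, reddish side up, and clamped against the lip; the tab measures about 10 mm out, the gripper is clear, and the job is handed in at about 17 s on the robot's clock (the hand-in returned no verdict).

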